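Shut and latch the specimen-rack bay

TASK

Close the swing gate of the specimen-rack bay and latch it: lift the gravity latch bar by its upright post, swing the gate shut with the bar passing over the catch, press the gate gently home against its rubber buffer (never hard), and let the bar drop fully down behind the catch so that it keeps the gate shut when you let go. Leave the tube rack, the jar and the slide carton where they stand.

Things in the scene. Friction and masses are not known exactly. Their poses are not given: they have to be found in the camera images.
- bay: Open-topped white and metal bay for specimen racks, 210 deep, 270 wide, 149 high (mm), fixed. Origin: on the counter below the middle of the shut gate's plane; x points from the gate into the bay (away from the user), y to the gate's hinge side, z up. Walls at most 124 high, gate leaf 138, hinge pin 149.
- gate_hinge (a point): Foot of the gate's upright hinge axis, at (0, 100, 0) mm in the bay's frame.
- gate (a joint): Gate angle, rad: 0 in the bay's front plane (leaf along the bay's -y from the hinge), growing as it opens towards the bay's -x (user's side), up to 1.5. Clear framed leaf 12 mm thick, 10 to 185 mm from the hinge axis, top at 138 mm. Stays where left. The latched angle is not exactly 0: anywhere from -0.12 to 0.12, as the keeper (see catch_mid) is set.
- bar (a joint): Latch bar angle, rad: 0 level (its rest and final place), growing as its free end is lifted, up to 0.6; falls by its own weight (0.2 kg). Carried on the leaf's user side: with the gate at 0 its pivot is at (-14, 65, 115) mm in the bay's frame, pivot axis square to the leaf; it runs 190 mm from the pivot, past the gate's free edge; 10 mm thick, 18 mm tall.
- bar_post (a point): Grip point on the bar's upright round steel post: 12 mm thick, its top 24 mm above the point. With bar and gate at 0 it is at (-14, -20, 180) mm in the bay's frame: 85 mm along the bar from the pivot, 65 above it, 120 from the hinge axis. Pinch from above, fingers on the leaf's two sides; the leaf's top is 42 mm below.
- catch_mid (a point): Mean place of the catch lip's top inner edge, on the bay. The steel keeper with lip and buffer is hand-clamped up to 25 mm either way from the mean, along the gate's swing: not measured, feel for it. Lip: 12 mm thick, 198 to 228 mm from the hinge, 16 mm above the level bar's underside (bar angle 0.12 clears it, 0.2 to 0.3 is ample). Behind it a 13 mm slot for the bar, then a block as high.
- buffer_mid (a point): Mean place of the rubber tip of the keeper's spring buffer (3.8 N/mm, towards the bay's x), 108 mm from the hinge axis, so about behind the raised post; it moves with the keeper. The raised bar is over the slot while the buffer is pressed by 6 to 12 N, about the same push at the post, square to the leaf. Over 14 N is too much. Let go, the buffer holds the dropped bar against the lip.
- strike: Steel strike plate, 34 mm square, on the leaf's inner face, 108 mm from the hinge axis and 66 mm up, which meets the buffer. Origin: foot of the hinge axis, on the counter; turns with the gate (leaf along its -y).
- rack: White rack of ten capped tubes, 56 x 130 x 90 mm, standing in the bay; leave it. Origin: centre of its underside.
- jar: Small capped jar, 48 mm wide, 55 mm high, standing beside the keeper side of the bay; leave it. Origin: centre of its underside.
- slide_box: Carton 50 x 85 x 32 mm on the counter; leave it. Origin: centre of its underside.

How it is judged (in metres and radians):
On the way, in this order (a step that is already met when the one before it is completed fails the run):
1. the bar is lifted while the gate does not yet press on its buffer (value of joint bar above 0.09 rad and contact force between bay and strike below 0.5 N), for 0.1 s.
2. the gate is pressed on its buffer with the bar still raised over the catch (value of joint bar above 0.05 rad and contact force between bay and strike above 3 N), for 0.1 s.
At the end, for the whole second after the job is handed in: The gate is shut (angle below 0.15 rad), the latch bar lies fully down behind its catch (bar angle below 0.025 rad) and so keeps the gate pressed on its buffer by itself (strike plate against buffer above 3 N, some 6 N when latched), and both are at rest (value of joint bar below 0.025 rad and contact force between bay and strike above 3 N and value of joint gate below 0.15 rad and velocity of joint gate between -0.05 and 0.05 rad/s and velocity of joint bar between -0.1 and 0.1 rad/s); the robot touches nothing.
It fails at once if the gate is pressed or slammed on its buffer with more than 14 N (contact force between bay and strike above 14 N).
It fails at once if the tube rack is shifted by more than 15 mm (distance of rack from where it was at the start of the episode above 0.015 m).
It fails at once if the jar is shifted by more than 15 mm (distance of jar from where it was at the start of the episode above 0.015 m).
It fails at once if the carton is shifted by more than 15 mm (distance of slide_box from where it was at the start of the episode above 0.015 m).
It also fails if it takes over 64 s, if anything falls off the work surface, if the arm or the gripper's body presses on something with over 40 N, if the wrist force passes 120 N, or if a joint passes its speed limit or range.

ROBOT

A 6-joint arm with a two-finger parallel gripper is mounted at the origin on the work surface. World frame = base frame: x ahead of the robot, y to its left, z up, the work surface at z = 0. Lengths are in m, angles in degrees, forces in N, time in s.
With the tool pointing down it reaches from about 0.35 to 0.875 m from the base axis. Payload 4.2 kg.
Tool frame: the origin (TCP) lies on the front face of the gripper's body, between the roots of the fingers; the fingertips stand finger_overhang ahead of it and the grasp point (between the pads) lies 51 mm ahead of it (finger_overhang is the distance from the TCP to the fingertips, in m); z points along the fingers, y is the line along which they close (so a half turn about z gives the same grasp; the last joint's range is limited). The gripper opens to 87 mm and grips with 3 to 60 N. Pads are 19 mm wide; open, the fingers measure 117 mm over their backs; the gripper's body (75 mm by 190 mm) begins 51 mm behind the grasp point.
Start: joints at [78.3, 22.042, 0.453, 0, -68.411, -14.817], TCP at [0.279, 0.559, 0.292] pointing down, gripper open.
Joint ranges: [-179.83, 179.83], [-69.29, 118.12], [-61.27, 80.66], [-181.25, 117.63], [-171.15, -9.14], [-177.46, 177.46]. Speed limits (degrees/s): [159.86, 159.86, 180, 180, 180, 180].

INTERFACE

Orientations are given as a 3x3 rotation matrix whose columns are the frame's x, y, z axes.
In Python, from station import sense, capture, camera_model, finish_job, finger_overhang gives the robot as it stands. The module is installed in compiled form; this text tells all that it offers.
- The arm moves only by the tool jog_arm, never from a script. Its argument "rows" is a list that holds one entry, the list of rows, each a list of 4 numbers: the shift along the tool's x, y, z in m, then the turn about the tool's z in rad. A call has 1 to 20 rows; each row shifts and turns the commanded pose from where the row before left it, along the tool's axes as they then stand; what a row does not reach is not made up. A row lasts 1/8 s, in which the tool goes at most 62.5 mm and 10.7 degrees, less where a joint would pass 70% of its speed; a pose out of reach is approached as far as the arm can. A call is refused whole if a number of a shift passes 0.0625 or a number of a turn 0.188, either way. A call with a gripper value outside its range is refused whole. "claw" is the opening, from 0 (shut) to 1 (fully open), set as the call begins (left out, the last holds). The fingers move at their own pace and stop on an object; the grip force is fixed at half the most. Time passes only in rows, so rows that do not move let the fingers close. It gives the time, the measured TCP pose, the force, the opening and the grip force at its end, in the units of the state.
- sense(): the state, without advancing time (a new reading comes with each control period).
- capture(name): name is "scene" or "top" or "wrist"; returns the picture (400x640x3 uint8, red, green, blue); there is no depth.
- camera_model(name): a dict with "fovy" (degrees; the focal length in pixels is half the picture's height over the tangent of half this angle, whatever the lens; pixels are square), "cx", "cy" (the principal point, pixels), "eye" and "rotation" of the camera in the world. Camera axes: x right, y down, z forward; pixel columns grow to the right and rows downward; lengths in m; the calibration is good to about 2 mm. The wrist camera is an equidistant fisheye: a pixel r from the principal point sees the ray r / f radians off the axis. A picture is of the moment at which its call begins: read the wrist's pose just before it. camera_model takes no time and is no camera call; for the wrist camera it gives the pose at the moment of the call.
- finish_job(): hands the job in; it is judged then, once.
The state is a dict: "time_s": time; "joints": joint angles; "joint_velocities": joint speeds; "effort": joint torques, N m; "tcp_pos": TCP position; "ee_rot": TCP orientation; "wrist_force": force on the tool from outside, world axes, zero at the start; "moment": the same for the moment, N m; "gripper_width": opening from 0.0 (shut) to 1.0 (fully open); "gripper_force": force on a finger pad.
Only numpy, scipy, OpenCV 4.12 (cv2) and the standard library are available. Lean on these libraries where they do the work, as an engineer would, in place of code of your own. Each camera call takes 0.05 s, during which the arm holds its last target. There are 200 camera calls.

## Working session

There is one attempt and no reset: what is moved stays moved. The work goes in short steps, Python scripts to look and compute and a tool call to move; the robot and the scene stay as the last step left them, time stands still between calls to the robot, and variables do not carry over. Pictures are saved under pics/ and viewed, at most 10 in all, crops included, and the job is handed in when it is done.

Besides the shell and the picture viewer there is one more tool, called as name(argument=value, ...), one argument or row to a line, values as JSON. jog_arm: Moves the arm, as the interface text tells. Its arguments: {"type":"object","properties":{"rows":{"type":"array"},"claw":{"type":"number"}},"required":["rows"]}

```bash
mkdir -p pics; python3 - <<'E'
from station import *
import cv2
s=sense();print(s, finger_overhang)
for n in("scene","top"):
    print(n,camera_model(n)); cv2.imwrite(f"pics/{n}0.png",capture(n)[:,:,::-1])
E
```

```text
{'time_s': 0.0, 'joints': array([ 7.83009111e+01,  2.20915976e+01,  3.81977441e-01, -2.90740234e-02,
       -6.84106904e+01, -1.48158329e+01]), 'joint_velocities': array([ 0.06265237, -0.04721845,  0.0045968 , -0.027654  , -0.08569482,
       -0.02768573]), 'effort': array([-1.36790122e-04, -3.90668428e+01,  1.87401813e+01,  4.21997845e+00,
        1.09921544e-02, -1.83057668e-04]), 'tcp_pos': array([0.27880592, 0.55888338, 0.29116541]), 'ee_rot': array([[ 8.94734571e-01, -4.46597424e-01, -8.87810113e-04],
       [-4.46598299e-01, -8.94732427e-01, -1.96047332e-03],
       [ 8.11898400e-05,  2.15059775e-03, -9.99997684e-01]]), 'wrist_force': array([-0.81349546, -0.9951327 ,  0.16524967]), 'moment': array([0.01766784, 0.00493834, 0.00440363]), 'gripper_force': 0.0, 'gripper_width': 1.003772763376657} 0.0697
scene {'fovy': 57.00632576613116, 'cx': 316.40417937486126, 'cy': 206.7844372787887, 'eye': array([1.12878   , 0.54350526, 0.62909174]), 'rotation': array([[-0.67453933,  0.41028532, -0.61372848],
       [ 0.7381771 ,  0.38560957, -0.55353394],
       [ 0.00955272, -0.82642073, -0.56297205]])}
top {'fovy': 45.78800788161713, 'cx': 331.36333114747066, 'cy': 200.8366618271235, 'eye': array([0.46296667, 0.04286235, 1.13949924]), 'rotation': array([[ 0.01769739, -0.99402301,  0.10772677],
       [-0.99972736, -0.01595092,  0.01705227],
       [-0.01523201, -0.10799918, -0.99403429]])}
```

View pics/scene0.png

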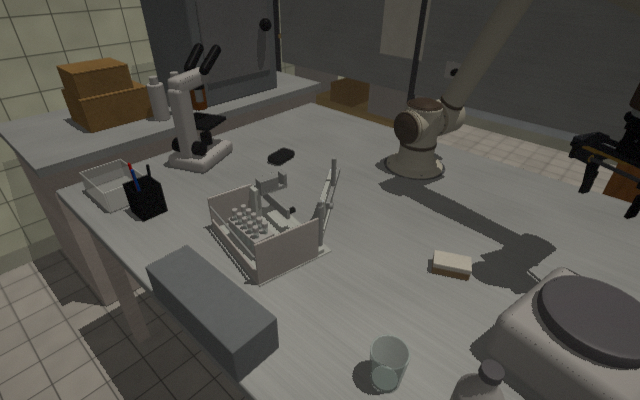

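View pics/top0.png

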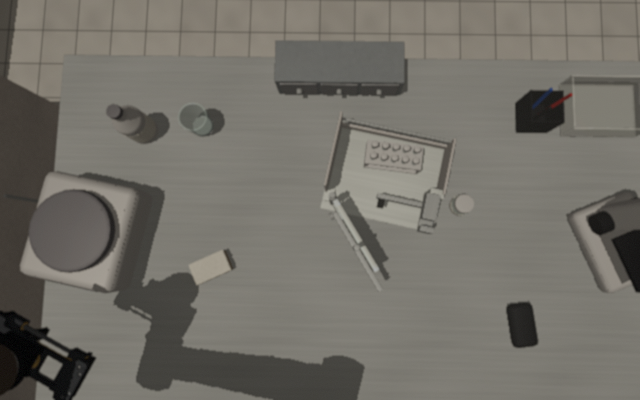

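The scene view shows the bay with its gate swung open towards the robot. In the top view the bay spans about (325-453, 118-232), the hinge is near (330,200), and the leaf and bar run to about (380,288). The keeper is near (430,210), the jar at (462,203), and the carton at (211,267). I'll zoom in next.

```bash
python3 - <<'E'
import cv2
a=cv2.imread("pics/top0.png")[105:300,310:480]; cv2.imwrite("pics/t1.png",cv2.convertScaleAbs(cv2.resize(a,None,fx=3,fy=3,interpolation=cv2.INTER_CUBIC),alpha=1.4))
a=cv2.imread("pics/scene0.png")[145:285,200:350]; cv2.imwrite("pics/s1.png",cv2.convertScaleAbs(cv2.resize(a,None,fx=4,fy=4,interpolation=cv2.INTER_CUBIC),alpha=1.4))
E
```

```text
(no output)
```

View pics/t1.png

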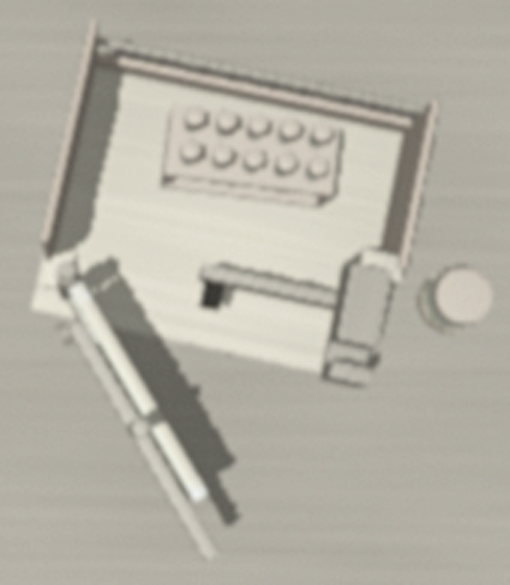

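View pics/s1.png

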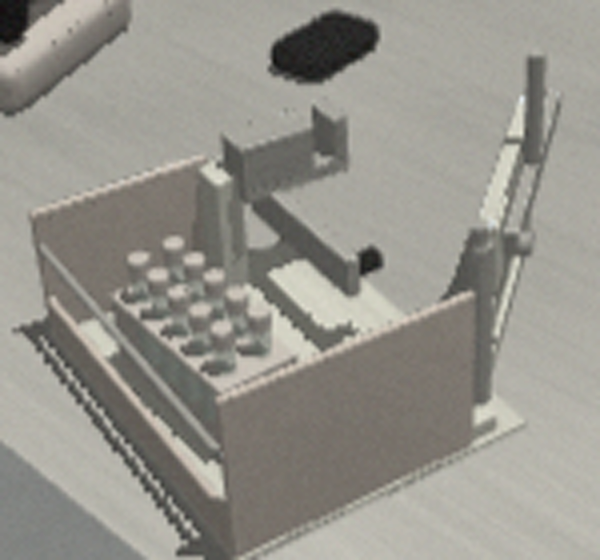

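The crops show the bay's wall tops, the hinge pin top at about (68,262) in the top crop, the post around (140,428), the leaf end at (200,497) and the bar end at (210,555). In the scene crop the post top is at (537,58), the post bottom at (534,160), and the hinge pin top at (485,232).

```bash
cat >h.py <<'E'
import numpy as np
from station import *
def ray(n,u,v):
    m=camera_model(n);f=200/np.tan(np.radians(m["fovy"]/2))
    return m["eye"],m["rotation"]@np.array([(u-m["cx"])/f,(v-m["cy"])/f,1])
def atz(n,u,v,z):
    e,d=ray(n,u,v);return e+d*(z-e[2])/d[2]
def proj(n,p):
    m=camera_model(n);f=200/np.tan(np.radians(m["fovy"]/2))
    c=(np.asarray(p)-m["eye"])@m["rotation"];return np.array([m["cx"],m["cy"]])+f*c[...,:2]/c[...,2:]
E
python3 - <<'E'
from h import *
np.set_printoptions(precision=4,suppress=True)
T=lambda u,v:(310+(u+.5)/3-.5,105+(v+.5)/3-.5)
S=lambda u,v:(200+u/4,145+v/4)
for n,(u,v),z in [("baseFL",(32,308),.003),("baseFR",(322,373),.003),("wallLf",(45,247),.124),("wallLb",(95,25),.124),("wallRb",(435,105),.124),("wallRf",(403,255),.124),("pin",(68,262),.149),("post",(140,428),.204),("leafend",(200,497),.138),("leafstart",(75,287),.138),("barend",(210,555),.124)]:
    print(n,atz("top",*T(u,v),z))
for n,p,z in [("posttop",(537,58),.204),("pintop",(485,232),.149),("jarless Lwallfront",(473,295),.124),("Lwallback",(222,397),.124)]:
    print("S",n,atz("scene",*S(*p),z))
print(atz("top",462,203,.055),atz("top",211,267,.032))
E
```

```text
baseFL [0.57   0.0887 0.003 ]
baseFR [ 0.5217 -0.1437  0.003 ]
wallLf [0.6029 0.0753 0.124 ]
wallLb [0.7678 0.0418 0.124 ]
wallRb [ 0.7114 -0.206   0.124 ]
wallRf [ 0.6011 -0.182   0.124 ]
pin [0.5891 0.0581 0.149 ]
post [0.4733 0.0082 0.204 ]
leafend [ 0.4269 -0.0366  0.138 ]
leafstart [0.5727 0.053  0.138 ]
barend [ 0.3861 -0.045   0.124 ]
S posttop [0.4777 0.0152 0.204 ]
S pintop [0.5859 0.0691 0.149 ]
S jarless Lwallfront [0.6117 0.0833 0.124 ]
S Lwallback [0.7702 0.0479 0.124 ]
[ 0.5803 -0.2381  0.055 ] [0.4237 0.3391 0.032 ]
```

jog_arm(
  rows=[
    [[0.035, 0.0335, 0, 0], [0.035, 0.0335, 0, 0], [0.035, 0.0335, 0, 0], [0.035, 0.0335, 0, 0], [0.035, 0.0335, 0, 0], [0.035, 0.0335, 0, 0], [0.035, 0.0335, 0, 0], [0.035, 0.0335, 0, 0], [0.035, 0.0335, 0, 0], [0.035, 0.0335, 0, 0], [0.035, 0.0335, 0, 0], [0.035, 0.0335, 0, 0], [0, 0, 0, -0.146], [0, 0, 0, -0.146], [0, 0, 0, -0.146], [0, 0, 0, -0.146], [0, 0, 0, -0.146], [0, 0, 0, -0.146], [0, 0, 0, -0.146], [0, 0, 0, 0]],
  ],
  claw=1,
)

```text
time_s: 2.6
tcp_pos: [0.4751, 0.012, 0.2919]
ee_rot: [[0.849, 0.529, -0.001], [0.529, -0.849, -0.0], [-0.001, -0.0, -1.0]]
wrist_force: [-0.1, 0.3, -0.5]
gripper_width: 1.0
gripper_force: 0.0
```

```bash
python3 - <<'E'
from h import *
import cv2
m=camera_model("wrist");s=sense();print(s["tcp_pos"],s["ee_rot"],s["joints"],s["wrist_force"],m)
w=capture("wrist");cv2.imwrite("pics/w1.png",cv2.convertScaleAbs(w[:,:,::-1],alpha=1.4))
t=capture("top");cv2.imwrite("pics/top1.png",t[:,:,::-1])
E
```

```text
[0.47508987 0.01197674 0.29192868] [[ 8.48627285e-01  5.28990644e-01 -7.93615162e-04]
 [ 5.28990718e-01 -8.48627600e-01 -1.30669698e-04]
 [-7.42606778e-04 -3.08925183e-04 -9.99999677e-01]] [ 2.10877308e+01  7.35184085e+00 -1.97466973e+01 -1.05266160e-02
 -6.29465816e+01  1.00854351e+02] [-0.13482298  0.26084113 -0.50768535] {'fovy': 65.70646984690485, 'cx': 320.16491325130386, 'cy': 200.751305921004, 'eye': array([0.53757936, 0.05069746, 0.38397815]), 'rotation': array([[ 5.27308549e-01, -8.17468963e-01, -2.31711432e-01],
       [-8.49673847e-01, -5.07392611e-01, -1.43551706e-01],
       [-2.19603882e-04,  2.72575186e-01, -9.62134460e-01]])}
```

View pics/w1.png

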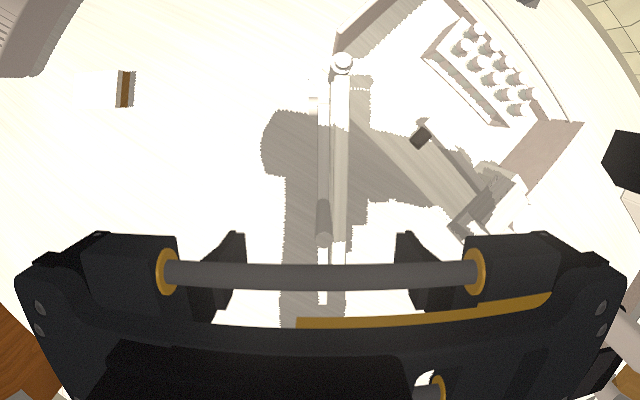

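The wrist view shows the post at about (324,200-245), with its top cap near (324,238), between the open fingers at columns 235 and 405. The hinge pin top is at (342,62).

```bash
python3 - <<'E'
from h import *
np.set_printoptions(precision=4,suppress=True)
m=camera_model("wrist");f=200/np.tan(np.radians(m["fovy"]/2))
def W(u,v,z):
    d=np.array([u-m["cx"],v-m["cy"]]);r=np.hypot(*d);t=r/f
    c=np.r_[d/r*np.sin(t),np.cos(t)];w=m["rotation"]@c
    return m["eye"]+w*(z-m["eye"][2])/w[2]
print("post",W(324,238,.204),"pin",W(342,62,.149),"leaf top",W(340,90,.138),W(338,245,.138))
E
```

```text
post [0.4749 0.009  0.204 ] pin [0.5812 0.0585 0.149 ] leaf top [0.5631 0.0482 0.138 ] [ 0.4527 -0.0202  0.138 ]
```

jog_arm(
  rows=[
    [[0, 0.001, 0.02, 0], [0, 0, 0.02, 0], [0, 0, 0.021, 0], [0, 0, 0, 0]],
  ],
)

```text
time_s: 3.2
tcp_pos: [0.475, 0.0109, 0.2299]
ee_rot: [[0.848, 0.529, -0.004], [0.529, -0.848, -0.001], [-0.004, -0.001, -1.0]]
wrist_force: [0.1, 0.2, 0.5]
gripper_width: 0.998
gripper_force: 0.0
```

jog_arm(
  rows=[
    [[0, 0, 0, 0], [0, 0, 0, 0], [0, 0, 0, 0], [0, 0, 0, 0], [0, 0, 0, 0], [0, 0, 0, 0], [0, 0, 0, 0], [0, 0, 0, 0]],
  ],
  claw=0,
)

```text
time_s: 4.2
tcp_pos: [0.4759, 0.0112, 0.2312]
ee_rot: [[0.848, 0.531, -0.0], [0.531, -0.848, -0.0], [-0.0, 0.0, -1.0]]
wrist_force: [-0.0, -0.3, -0.2]
gripper_width: 0.17
gripper_force: 0.0
```

jog_arm(
  rows=[
    [[0, 0, 0, 0], [0, 0, 0, 0], [0, 0, 0, 0]],
  ],
)

```text
time_s: 4.58
tcp_pos: [0.4759, 0.0112, 0.2312]
ee_rot: [[0.848, 0.53, 0.0], [0.53, -0.848, 0.0], [0.0, 0.0, -1.0]]
wrist_force: [-0.0, 0.4, 0.1]
gripper_width: 0.133
gripper_force: 30.0
```

jog_arm(
  rows=[
    [[0.0021, 0, -0.0026, 0], [0.0021, 0, -0.0026, 0], [0.0023, 0, -0.0025, 0], [0.0023, 0, -0.0025, 0], [0.0024, 0, -0.0023, 0], [0.0024, 0, -0.0023, 0], [0.0025, 0, -0.0022, 0], [0.0026, 0, -0.0021, 0], [0, 0, 0, 0], [0, 0, 0, 0]],
  ],
)

```text
time_s: 5.82
tcp_pos: [0.4918, 0.0211, 0.2504]
ee_rot: [[0.848, 0.531, 0.0], [0.531, -0.848, 0.0], [0.0, 0.0, -1.0]]
wrist_force: [0.4, -0.6, -9.9]
gripper_width: 0.123
gripper_force: 30.0
```

```bash
python3 - <<'E'
from h import *
import cv2
s=sense();print(s["wrist_force"],s["moment"],s["joints"])
a=capture("scene")[120:290,190:390]; cv2.imwrite("pics/s2.png",cv2.convertScaleAbs(cv2.resize(a[:,:,::-1],None,fx=3.5,fy=3.5,interpolation=cv2.INTER_CUBIC),alpha=1.4))
E
```

```text
[ 0.41396773 -0.64330521 -9.92048101] [-0.00951184  0.28436726 -0.00262574] [ 2.14017536e+01  1.12563394e+01 -2.13714297e+01 -1.37090622e-03
 -5.73506355e+01  1.00640132e+02]
```

View pics/s2.png

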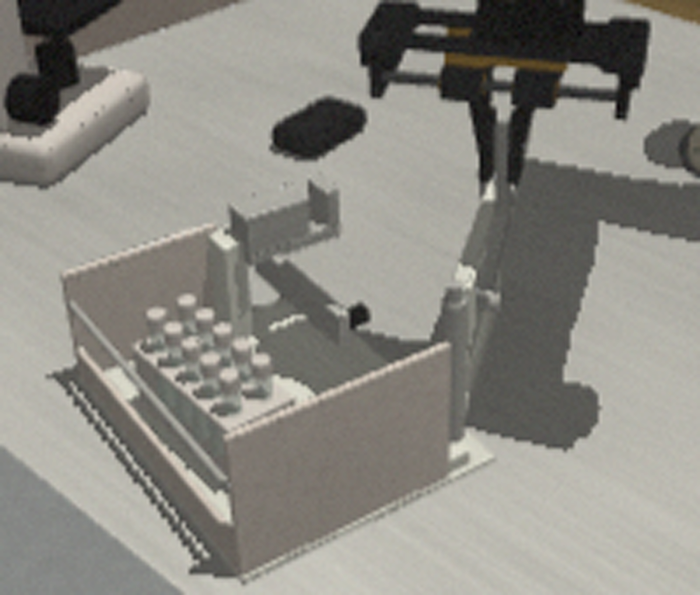

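The post is gripped and the bar is lifted, with its free end raised in the view. The picture also shows the gripper clear of the keeper. I'll swing the gate about the hinge next.

jog_arm(
  rows=[
    [[-0.0003, 0.0025, 0, -0.025], [-0.0006, 0.0051, 0, -0.05], [-0.0006, 0.0051, 0, -0.05], [-0.0006, 0.0051, 0, -0.05], [-0.0006, 0.0051, 0, -0.05], [-0.0006, 0.0051, 0, -0.05]],
  ],
)

```text
time_s: 6.62
tcp_pos: [0.5065, -0.0032, 0.2505]
ee_rot: [[0.67, 0.743, -0.001], [0.743, -0.67, -0.0], [-0.001, -0.0, -1.0]]
wrist_force: [-1.1, 0.2, -8.4]
gripper_width: 0.131
gripper_force: 30.0
```

jog_arm(
  rows=[
    [[-0.0006, 0.0051, 0, -0.05], [-0.0006, 0.0051, 0, -0.05], [-0.0006, 0.0051, 0, -0.05], [-0.0005, 0.0041, 0, -0.04], [-0.0003, 0.0031, 0, -0.03], [-0.0002, 0.002, 0, -0.02], [0, 0, 0, 0], [0, 0, 0, 0]],
  ],
)

```text
time_s: 7.62
tcp_pos: [0.5245, -0.0199, 0.2507]
ee_rot: [[0.476, 0.879, 0.0], [0.879, -0.476, -0.001], [-0.0, 0.001, -1.0]]
wrist_force: [-1.5, -2.1, -5.2]
gripper_width: 0.131
gripper_force: 30.0
```

```bash
python3 - <<'E'
from h import *
import cv2
s=sense();R=s["ee_rot"];print(R.T@s["wrist_force"],s["moment"],np.degrees(np.arctan2(R[1,0],R[0,0])))
a=capture("top")[105:300,310:480];b=capture("scene")[120:290,190:350]
cv2.imwrite("pics/c3.png",cv2.convertScaleAbs(np.hstack([cv2.resize(i[:,:,::-1],(390,450),interpolation=cv2.INTER_CUBIC) for i in(a,b)]),alpha=1.4))
E
```

```text
[-2.5900946  -0.29789783  5.24804169] [-1.01882592  0.66910682  0.01595213] 61.545072415269125
```

View pics/c3.png

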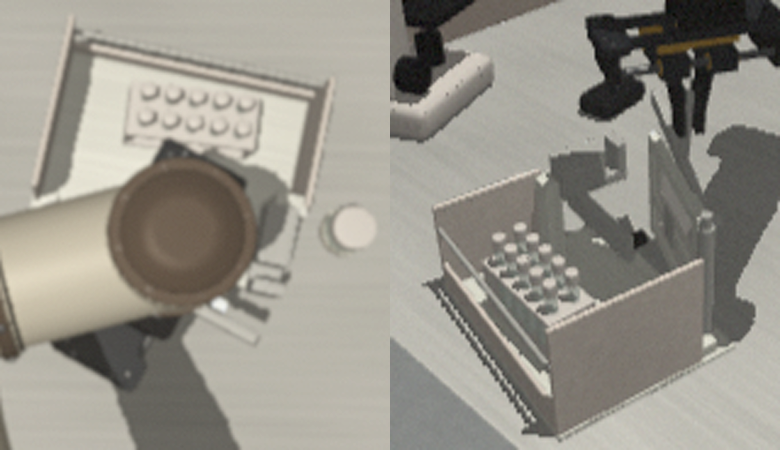

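Gate is about 0.29 rad open with the bar raised, and the bar tip is near (235,335) in the left half, short of the lip at about (265,280). I'll creep from here and watch the force along tool y.

jog_arm(
  rows=[
    [[-0.0003, 0.002, 0, -0.02], [-0.0003, 0.002, 0, -0.02], [-0.0003, 0.002, 0, -0.02], [-0.0002, 0.001, 0, -0.01], [-0.0002, 0.0005, 0, -0.005], [0, 0, 0, 0]],
  ],
)

```text
time_s: 8.48
tcp_pos: [0.5308, -0.0243, 0.2506]
ee_rot: [[0.409, 0.913, 0.0], [0.913, -0.409, -0.0], [-0.0, 0.001, -1.0]]
wrist_force: [-3.2, -3.9, -0.7]
gripper_width: 0.13
gripper_force: 30.0
```

jog_arm(
  rows=[
    [[-0.0001, 0.0005, 0, -0.005], [-0.0001, 0.0005, 0, -0.005], [-0.0001, 0.0005, 0, -0.005], [-0.0001, 0.0005, 0, -0.005]],
  ],
)

```text
time_s: 8.98
tcp_pos: [0.5324, -0.0254, 0.2505]
ee_rot: [[0.391, 0.921, 0.0], [0.921, -0.391, -0.0], [-0.0, 0.0, -1.0]]
wrist_force: [-3.3, -3.8, -1.4]
gripper_width: 0.129
gripper_force: 30.0
```

jog_arm(
  rows=[
    [[-0.0003, 0.0005, 0, -0.005], [-0.0003, 0.0005, 0, -0.005], [-0.0003, 0.0005, 0, -0.005], [-0.0003, 0.0005, 0, -0.005]],
  ],
)

```text
time_s: 9.48
tcp_pos: [0.534, -0.0268, 0.2503]
ee_rot: [[0.372, 0.928, 0.001], [0.928, -0.372, 0.001], [0.001, 0.001, -1.0]]
wrist_force: [-2.4, -2.2, -3.6]
gripper_width: 0.129
gripper_force: 30.0
```

jog_arm(
  rows=[
    [[-0.0002, 0.0005, 0, -0.005], [-0.0002, 0.0005, 0, -0.005], [-0.0002, 0.0005, 0, -0.005]],
  ],
)

```text
time_s: 9.85
tcp_pos: [0.5352, -0.0278, 0.2502]
ee_rot: [[0.358, 0.934, 0.001], [0.934, -0.358, 0.001], [0.001, 0.001, -1.0]]
wrist_force: [-0.3, 0.9, -5.4]
gripper_width: 0.128
gripper_force: 30.0
```

jog_arm(
  rows=[
    [[-0.0001, 0.0005, 0, -0.005], [-0.0001, 0.0005, 0, -0.005], [-0.0001, 0.0005, 0, -0.005], [-0.0001, 0.0005, 0, -0.005]],
  ],
)

```text
time_s: 10.35
tcp_pos: [0.5369, -0.0289, 0.2501]
ee_rot: [[0.339, 0.941, 0.001], [0.941, -0.339, 0.001], [0.001, 0.0, -1.0]]
wrist_force: [0.8, 2.9, -8.8]
gripper_width: 0.129
gripper_force: 30.0
```

jog_arm(
  rows=[
    [[-0.0001, 0.0005, 0, -0.005], [-0.0001, 0.0005, 0, -0.005], [-0.0001, 0.0005, 0, -0.005]],
  ],
)

```text
time_s: 10.72
tcp_pos: [0.5381, -0.0297, 0.25]
ee_rot: [[0.325, 0.946, 0.0], [0.946, -0.325, 0.001], [0.001, 0.0, -1.0]]
wrist_force: [1.7, 5.1, -9.4]
gripper_width: 0.125
gripper_force: 30.0
```

jog_arm(
  rows=[
    [[0.0002, 0.0005, 0, -0.005], [0.0002, 0.0005, 0, -0.005], [0.0002, 0.0005, 0, -0.005]],
  ],
)

```text
time_s: 11.1
tcp_pos: [0.5394, -0.0301, 0.2502]
ee_rot: [[0.311, 0.95, -0.0], [0.95, -0.311, -0.0], [-0.0, -0.0, -1.0]]
wrist_force: [0.5, 3.1, -9.0]
gripper_width: 0.127
gripper_force: 30.0
```

jog_arm(
  rows=[
    [[0.0001, 0.0005, 0, -0.005], [0.0001, 0.0005, 0, -0.005], [0.0001, 0.0005, 0, -0.005]],
  ],
)

```text
time_s: 11.48
tcp_pos: [0.5408, -0.0305, 0.2503]
ee_rot: [[0.297, 0.955, -0.001], [0.955, -0.297, -0.0], [-0.001, -0.001, -1.0]]
wrist_force: [0.6, 3.1, -9.5]
gripper_width: 0.13
gripper_force: 30.0
```

jog_arm(
  rows=[
    [[0, 0.0005, 0, -0.005], [0, 0.0005, 0, -0.005], [0, 0.0005, 0, -0.005]],
  ],
)

```text
time_s: 11.85
tcp_pos: [0.5423, -0.0309, 0.2504]
ee_rot: [[0.282, 0.959, -0.001], [0.959, -0.282, -0.001], [-0.001, -0.001, -1.0]]
wrist_force: [-0.5, 2.1, -7.9]
gripper_width: 0.128
gripper_force: 30.0
```

jog_arm(
  rows=[
    [[0, 0.0005, 0, -0.005], [0, 0.0005, 0, -0.005], [0, 0.0005, 0, -0.005]],
  ],
)

```text
time_s: 12.22
tcp_pos: [0.5438, -0.0314, 0.2505]
ee_rot: [[0.268, 0.963, -0.0], [0.963, -0.268, -0.001], [-0.001, -0.0, -1.0]]
wrist_force: [-0.7, -0.0, -6.0]
gripper_width: 0.128
gripper_force: 30.0
```

jog_arm(
  rows=[
    [[0, 0.0005, 0, -0.005], [0, 0.0005, 0, -0.005], [0, 0.0005, 0, -0.005]],
  ],
)

```text
time_s: 12.6
tcp_pos: [0.5452, -0.0319, 0.2506]
ee_rot: [[0.253, 0.967, -0.0], [0.967, -0.253, -0.001], [-0.001, -0.0, -1.0]]
wrist_force: [-1.2, -0.9, -5.3]
gripper_width: 0.131
gripper_force: 30.0
```

jog_arm(
  rows=[
    [[-0.0001, 0.0005, 0, -0.005], [-0.0001, 0.0005, 0, -0.005], [-0.0001, 0.0005, 0, -0.005]],
  ],
)

```text
time_s: 12.98
tcp_pos: [0.5467, -0.0324, 0.2506]
ee_rot: [[0.239, 0.971, -0.0], [0.971, -0.239, -0.001], [-0.001, 0.0, -1.0]]
wrist_force: [-2.5, -2.9, -3.9]
gripper_width: 0.124
gripper_force: 30.0
```

jog_arm(
  rows=[
    [[-0.0003, 0.0005, 0, -0.005], [-0.0002, 0.0005, 0, -0.005]],
  ],
)

```text
time_s: 13.22
tcp_pos: [0.5477, -0.033, 0.2505]
ee_rot: [[0.229, 0.973, 0.0], [0.973, -0.229, -0.0], [-0.0, 0.0, -1.0]]
wrist_force: [-2.0, -3.8, -2.9]
gripper_width: 0.131
gripper_force: 30.0
```

jog_arm(
  rows=[
    [[-0.0002, 0.0005, 0, -0.005], [-0.0002, 0.0005, 0, -0.005]],
  ],
)

```text
time_s: 13.48
tcp_pos: [0.5486, -0.0334, 0.2505]
ee_rot: [[0.219, 0.976, 0.0], [0.976, -0.219, 0.0], [0.0, 0.0, -1.0]]
wrist_force: [-2.4, -1.9, -2.5]
gripper_width: 0.127
gripper_force: 30.0
```

jog_arm(
  rows=[
    [[-0.0002, 0.0005, 0, -0.005], [-0.0002, 0.0005, 0, -0.005]],
  ],
)

```text
time_s: 13.72
tcp_pos: [0.5493, -0.0339, 0.2503]
ee_rot: [[0.21, 0.978, -0.0], [0.978, -0.21, 0.0], [0.0, -0.0, -1.0]]
wrist_force: [-1.6, -0.9, -2.9]
gripper_width: 0.126
gripper_force: 30.0
```

jog_arm(
  rows=[
    [[-0.0002, 0.0005, 0, -0.005], [-0.0002, 0.0005, 0, -0.005]],
  ],
)

```text
time_s: 13.98
tcp_pos: [0.5499, -0.0344, 0.2501]
ee_rot: [[0.2, 0.98, -0.001], [0.98, -0.2, 0.001], [0.0, -0.001, -1.0]]
wrist_force: [-4.0, 0.1, -2.8]
gripper_width: 0.127
gripper_force: 30.0
```

jog_arm(
  rows=[
    [[-0.0001, 0.0005, 0, -0.005]],
  ],
)

```text
time_s: 14.1
tcp_pos: [0.5502, -0.0346, 0.25]
ee_rot: [[0.195, 0.981, -0.002], [0.981, -0.195, 0.001], [0.0, -0.002, -1.0]]
wrist_force: [-5.0, 0.3, -4.0]
gripper_width: 0.126
gripper_force: 30.0
```

jog_arm(
  rows=[
    [[0, 0.0005, 0, -0.005], [0, 0, 0, 0]],
  ],
)

```text
time_s: 14.35
tcp_pos: [0.5504, -0.0348, 0.25]
ee_rot: [[0.191, 0.982, -0.002], [0.982, -0.191, 0.0], [0.0, -0.002, -1.0]]
wrist_force: [-5.0, 1.0, -2.9]
gripper_width: 0.131
gripper_force: 30.0
```

jog_arm(
  rows=[
    [[0, 0.0005, 0, -0.004], [0, 0.0005, 0, -0.004], [0, 0, 0, 0]],
  ],
)

```text
time_s: 14.72
tcp_pos: [0.5509, -0.035, 0.2499]
ee_rot: [[0.183, 0.983, -0.004], [0.983, -0.183, 0.0], [-0.0, -0.004, -1.0]]
wrist_force: [-7.5, 1.1, -2.3]
gripper_width: 0.128
gripper_force: 30.0
```

jog_arm(
  rows=[
    [[0, 0.0005, 0, -0.004], [0, 0, 0, 0]],
  ],
)

```text
time_s: 14.98
tcp_pos: [0.5511, -0.0351, 0.2498]
ee_rot: [[0.179, 0.984, -0.004], [0.984, -0.179, 0.0], [-0.0, -0.004, -1.0]]
wrist_force: [-7.0, 1.4, -1.1]
gripper_width: 0.129
gripper_force: 30.0
```

jog_arm(
  rows=[
    [[0, 0.0005, 0, -0.003], [0, 0.0005, 0, -0.003], [0, 0, 0, 0], [0, 0, 0, 0]],
  ],
)

```text
time_s: 15.48
tcp_pos: [0.5515, -0.0353, 0.2497]
ee_rot: [[0.173, 0.985, -0.006], [0.985, -0.173, 0.0], [-0.001, -0.006, -1.0]]
wrist_force: [-9.5, 0.6, -1.7]
gripper_width: 0.125
gripper_force: 30.0
```

```bash
python3 - <<'E'
from h import *
import cv2
s=sense();R=s["ee_rot"];print(R.T@s["wrist_force"],s["moment"],np.degrees(np.arctan2(R[1,0],R[0,0])))
a=capture("top")[165:265,370:470];b=capture("scene")[140:220,240:340]
s=sense();print(R.T@s["wrist_force"])
cv2.imwrite("pics/c4.png",cv2.convertScaleAbs(np.hstack([cv2.resize(i[:,:,::-1],(395,395),interpolation=cv2.INTER_CUBIC) for i in(a,b)]),alpha=1.4))
E
```

```text
[-1.09281861 -9.48961198  1.71488171] [ 0.40897927  2.39924619 -0.00374168] 80.01655706267468
[-0.1604998  -9.03267919  0.78552227]
```

View pics/c4.png

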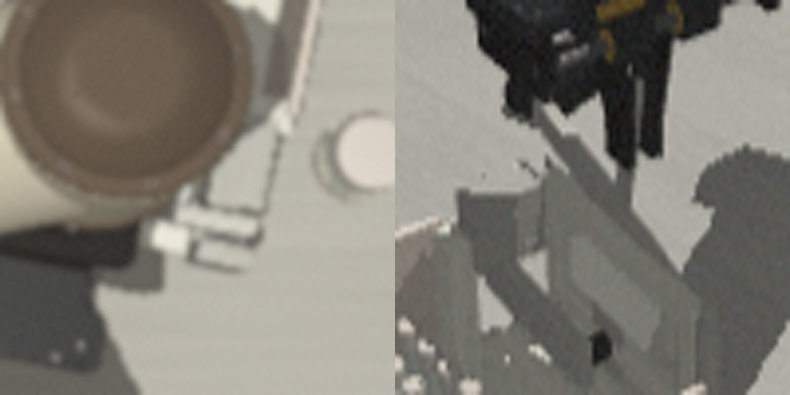

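Bar end, white at (170,237) in the left half, lies over the slot between lip and block. Push is about 9 N, so I'll lower the bar along its arc while holding it.

jog_arm(
  rows=[
    [[-0.0026, 0, 0.0021, 0], [-0.0025, 0, 0.0022, 0], [-0.0024, 0, 0.0023, 0], [0, 0, 0, 0]],
  ],
)

```text
time_s: 16.08
tcp_pos: [0.5504, -0.0423, 0.2435]
ee_rot: [[0.173, 0.985, -0.005], [0.985, -0.173, 0.002], [0.001, -0.005, -1.0]]
wrist_force: [-10.1, 3.4, 1.7]
gripper_width: 0.131
gripper_force: 30.0
```

jog_arm(
  rows=[
    [[-0.0024, 0, 0.0023, 0], [-0.0023, 0, 0.0025, 0], [0, 0, 0, 0]],
  ],
)

```text
time_s: 16.45
tcp_pos: [0.5497, -0.047, 0.2389]
ee_rot: [[0.173, 0.985, -0.004], [0.985, -0.173, 0.001], [0.001, -0.004, -1.0]]
wrist_force: [-10.5, 1.9, 2.3]
gripper_width: 0.125
gripper_force: 30.0
```

jog_arm(
  rows=[
    [[-0.0023, -0.0003, 0.0025, 0], [0, -0.0002, 0, 0], [0, 0, 0, 0]],
  ],
)

```text
time_s: 16.82
tcp_pos: [0.5491, -0.0492, 0.2366]
ee_rot: [[0.173, 0.985, -0.003], [0.985, -0.173, 0.001], [0.001, -0.004, -1.0]]
wrist_force: [-10.2, 1.2, 0.3]
gripper_width: 0.125
gripper_force: 30.0
```

jog_arm(
  rows=[
    [[-0.0021, 0, 0.0026, 0], [0, 0, 0, 0]],
  ],
)

```text
time_s: 17.08
tcp_pos: [0.5487, -0.0515, 0.2341]
ee_rot: [[0.173, 0.985, -0.004], [0.985, -0.173, 0.001], [0.0, -0.004, -1.0]]
wrist_force: [-8.6, 2.2, 1.7]
gripper_width: 0.128
gripper_force: 30.0
```

jog_arm(
  rows=[
    [[-0.0021, 0, 0.0026, 0], [0, 0, 0, 0], [0, 0, 0, 0]],
  ],
)

```text
time_s: 17.45
tcp_pos: [0.5486, -0.0534, 0.2318]
ee_rot: [[0.173, 0.985, -0.003], [0.985, -0.173, 0.001], [0.001, -0.003, -1.0]]
wrist_force: [-8.8, 2.3, 2.9]
gripper_width: 0.126
gripper_force: 30.0
```

jog_arm(
  rows=[
    [[0, -0.0005, 0, 0], [0, -0.0005, 0, 0], [0, -0.0005, 0.0003, 0], [0, 0, 0, 0]],
  ],
)

```text
time_s: 17.95
tcp_pos: [0.5478, -0.0531, 0.2318]
ee_rot: [[0.173, 0.985, -0.001], [0.985, -0.173, 0.001], [0.001, -0.001, -1.0]]
wrist_force: [-7.2, 2.0, 2.4]
gripper_width: 0.128
gripper_force: 30.0
```

jog_arm(
  rows=[
    [[0, 0, 0, 0], [0, 0, 0, 0], [0, 0, 0, 0], [0, 0, 0, 0], [0, 0, 0, 0], [0, 0, 0, 0]],
  ],
  claw=0.6,
)

```text
time_s: 18.7
tcp_pos: [0.5486, -0.0535, 0.231]
ee_rot: [[0.173, 0.985, 0.0], [0.985, -0.173, -0.0], [0.0, 0.0, -1.0]]
wrist_force: [0.7, -0.7, -0.1]
gripper_width: 0.59
gripper_force: 0.0
```

jog_arm(
  rows=[
    [[0, 0, -0.01, 0], [0, 0, -0.02, 0], [0, 0, -0.03, 0], [0, 0, -0.03, 0], [-0.04, -0.03, -0.02, 0], [-0.04, -0.03, 0, 0], [-0.04, -0.03, 0, 0], [0, -0.05, 0, 0], [0, -0.05, 0, 0], [0, 0, 0, 0], [0, 0, 0, 0]],
  ],
)

```text
time_s: 20.08
tcp_pos: [0.3411, -0.139, 0.342]
ee_rot: [[0.172, 0.985, 0.003], [0.985, -0.172, -0.0], [0.0, 0.003, -1.0]]
wrist_force: [-0.3, 0.2, -0.3]
gripper_width: 0.597
gripper_force: 0.0
```

```bash
python3 - <<'E'
from h import *
import cv2
s=sense();print(s["time_s"],s["wrist_force"],s["tcp_pos"])
a=capture("top")[105:285,310:480];b=capture("scene")[140:290,200:350]
cv2.imwrite("pics/c5.png",cv2.convertScaleAbs(np.hstack([cv2.resize(i[:,:,::-1],(395,420),interpolation=cv2.INTER_CUBIC) for i in(a,b)]),alpha=1.4))
E
```

```text
20.075 [-0.29221606  0.18569657 -0.3069372 ] [ 0.34112433 -0.13897348  0.34198748]
```

View pics/c5.png

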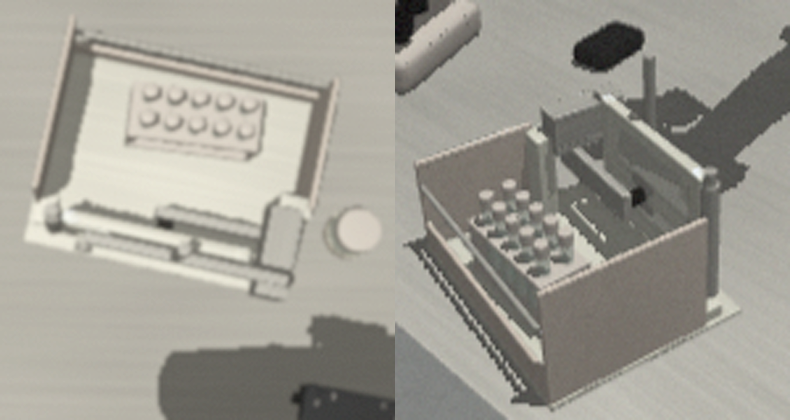

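The gate is shut, with the bar running to about (290,277) in the slot between block and lip. The robot is clear and the rack and jar haven't moved.

```bash
python3 -c "from station import *; print(finish_job())"
```

```text
the job is handed in; nothing more can be done
None
```

The job is handed in at about 20 s of the 64 s allowed: the last picture shows the gate shut with the bar down in the slot behind the catch, the estimated buffer push peaked at about 11 N, and the rack, jar and carton were not touched; the hand-in returned no verdict.

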